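Stack the keyed tray back on the steamer

ROBOT

A 6-joint arm with a two-finger parallel gripper is mounted at the origin on the work surface. World frame = base frame: x ahead of the robot, y to its left, z up, the work surface at z = 0. Lengths are in m, angles in rad, forces in N, time in s.
With the tool pointing down it reaches from about 0.375 to 0.975 m from the base axis. Payload 3.8 kg.
Tool frame: the origin (TCP) lies between the finger pads; the fingertips stand 22 mm ahead of it and the grasp point (between the pads) lies 3 mm ahead of it; z points along the fingers, y is the direction in which the jaws open and shut (so a half turn about z gives the same grasp; the last joint's range is limited). The gripper opens to 85 mm and grips with 20 to 120 N. Pads are 22 mm wide; open, the fingers measure 114 mm over their backs; the gripper's body (76 mm by 85 mm) begins 54 mm behind the grasp point. The pads swing forward as they close: fully open they stand 13 mm farther back than shut.
Start: joints at [1.295, 0.264, 1.604, -0, 1.274, -0.037], TCP at [0.16, 0.656, 0.253] pointing down, gripper open.
Joint ranges: [-2.63, 2.63], [-0.94, 2.18], [0.31, 2.57], [-1.31, 4.45], [0, 2.66], [-2.55, 2.55]. Speed limits (rad/s): [2.57, 2.57, 3.14, 3.14, 3.14, 3.14].

INTERFACE

Orientations are given as a rotation vector (axis times angle).
In Python, from workcell import * gives the robot as it stands.
- The arm moves only by the tool step_arm, never from a script. Its argument "motion" is a list that holds one entry, the list of rows, each a list of 7 numbers: the finger opening in m, from 0 to 0.0854, then the shift along the world's x, y, z in m, then the turn, a rotation vector about the world's x, y, z in degrees. A call has exactly 8 rows; each row is the pose to reach, as a shift and turn from the pose measured when the call began; what a row does not reach only later rows make up. A row lasts 1/8 s, in which the tool goes at most 62.5 mm and 10.7 degrees, less where a joint would pass 70% of its speed; a pose out of reach is approached as far as the arm can. A call with a gripper value outside its range is refused whole. The fingers move at their own pace and stop on an object; "newtons" is the grip in N (left out, the last holds). Time passes only in rows, so rows that repeat a pose let the fingers close, or fill a call up. It gives the time, the measured TCP pose, the force and the opening at its end, in the units of the state.
- read_state(): the state, without advancing time (a new reading comes with each control period).
- read_camera(name): name is "scene" or "top"; returns (picture, depth): 480x640x3 uint8, blue, green, red; 480x640 float32, m along the optical axis (not along the pixel's ray), 0 where there is no reading.
- get_calibration(name): a dict with "K" (3x3 intrinsics, pixels), "world_from_camera" (4x4, takes a point from camera to world coordinates). Camera axes: x right, y down, z forward; pixel columns grow to the right and rows downward; lengths in m; the calibration is good to about 2 mm. A picture is of the moment at which its call begins. get_calibration takes no time and is no camera call.
- finish_job(): hands the job in, once; it reports no verdict.
Trained networks look in the newest picture that a camera, given by its name, has taken for a name from the list of things; names that differ only in an ending like _2 or _b are one class to them, and where a whole thing is asked for, a point or a joint stands for the part that bears it (a point fixed in the world has none). Each returns a list of dicts, best first, with "score" (0 to 1); they miss things now and then, are a little off and sometimes report something else, mostly with a low value. They report only what shows in the picture. A call takes as long as a camera call. They do not tell look-alikes from the thing itself.
- spot_in(camera, thing): "xyz" ([x, y, z] in m, in the coordinates of the camera as it stood for that picture, good to about 4 mm: the middle of the surface that is visible of it).
- regions_of(camera, thing): "region" (480x640 bool, what is visible of it).
The state is a dict: "time": time; "q": joint angles; "joint_vel": joint speeds; "joint_torque": joint torques, N m; "tool_pos": TCP position; "tcp_rot": TCP orientation; "wrist_force": force on the tool from outside, world axes, zero at the start; "torque": the same for the moment, N m; "width": opening from 0.0 (shut) to 1.0 (fully open).
Only numpy, scipy, OpenCV 4.12 (cv2) and the standard library are available. Lean on these libraries where they do the work, as an engineer would, in place of code of your own. Each camera call takes 0.05 s, during which the arm holds its last target. There are 200 camera calls.

TASK

Take the perforated steamer tray out of the slanted bay of the drying rack by its black grip and stack it, level and right way up, on the steamer, with its notch dropped over the red clip on the steamer's rim so that its flange lies flush on the rim all round. Keep hold of the tray until it is fully home, never force it down on the clip, then let go; leave the plates, glass bowl, colander and spatula as they are.

Things in the scene. Friction and masses are not known exactly. Their poses are not given: they have to be found in the camera images.
- tray: Loose steel tray, 0.25 to 0.45 kg; z is its own axis, up out of its cooking side; origin at the centre of its foot's underside. Foot: tapered disc, radius 62 mm at z = 0, 66 mm at z = 12 mm. Flange: radius 80 mm, z = 12 to 18 mm. It starts in the rack's bay, its z axis leaning 35 degrees from vertical to the rack's -x side (towards the robot), its +x axis up the slope.
- tray_grip (a point): Middle of the tray's black grip, an upright blade on the tray's axis: 12 mm thick along the tray's y (pinch it here), 34 mm wide along x, from z = 18 to 88 mm in the tray's frame; this point lies at z = 66 mm. Axes as the tray's.
- tray_notch (a point): Middle of the tray's one notch, 14 mm wide, cut right through the flange from the edge in to radius 66 mm, on the tray's +x axis, a red stripe on either side of it; this point lies at x = 73, y = 0, z = 12 mm in the tray's frame.
- steamer: Electric steamer, fixed: a white base (radius 95 mm) with a grey round tier on it. Origin at the centre of its underside on the counter, z up, control dial on its -x side, red clip near its +x side. With the notch over the clip the tray lies flush and its origin is 128 mm above this origin; off the notch the tray rides on the clip, 8 mm higher, with its foot already 4 mm inside the mouth.
- steamer_rim (a point): Centre of the tier's mouth at rim height, 140 mm above the counter. Mouth radius 70 mm, rim 80 mm outside. A red clip stands on the rim, radius 71 to 83 mm, 10 mm wide, 8 mm high, within 20 degrees either way of the steamer's +x axis; its angle is not measured: look or feel for it. It does not shift under light forces. The notch has 2 mm play each side of it, the foot 4 mm all round.
- rack: Fixed steel-wire drying rack, 150 x 295 mm. Origin on the counter, 88 mm below the tray's starting origin, z up. Its slanted bay: two wire runners rising at 35 degrees towards +x, and two black stop pegs 26 mm long at the lower (-x) end that the tray's flange rests against. Four plates stand in slots from y = 120 to 217 mm, their tops 125 mm high.
- plate1: Bystander: small ceramic plate painted blue, 110 mm across, 9 mm thick, standing upright in a rack slot at the rack's y = 125 mm; origin at its centre.
- plate2: Bystander: small ceramic plate painted yellow, 110 mm across, 9 mm thick, standing upright in a rack slot at the rack's y = 154 mm; origin at its centre.
- plate3: Bystander: small ceramic plate painted green, 110 mm across, 9 mm thick, standing upright in a rack slot at the rack's y = 183 mm; origin at its centre.
- plate4: Bystander: small ceramic plate painted orange, 110 mm across, 9 mm thick, standing upright in a rack slot at the rack's y = 212 mm; origin at its centre.
- glass_bowl: Bystander: upturned glass bowl, 120 mm across, 60 mm high; origin under its centre.
- colander: Bystander: stainless colander, 184 mm across (225 mm over the handles), 85 mm high; origin under its centre.
- spatula: Bystander: red silicone spatula lying flat, 260 mm long along its x, 12 mm high; origin near the middle, on the counter.
Not all that is in view belongs to the job. Leave any orange or pink look-alike of the tray alone. What is shaped like the steamer but blue is not meant.

How it is judged:
On the way, in this order (a step that is already met when the one before it is completed fails the run):
1. the tray is held clear of the rack (contact force between tray and rack below 0.05 N and contact force between tray and the fingers above 1 N and distance of tray from where it was at the start of the episode above 0.06 m), for 0.1 s.
2. the tray is held level above the steamer's mouth (contact force between tray and the fingers above 1 N and horizontal distance between tray and steamer below 0.03 m and angle between tray's own z axis and vertical below 0.15 rad and z of tray in the frame of steamer above 0.133 m), for 0.1 s.
3. the tray is home over the clip while still held (contact force between tray and the fingers above 0.5 N and z of tray in the frame of steamer below 0.1305 m and horizontal distance between tray and steamer below 0.008 m and angle between tray's own z axis and vertical below 0.06 rad), for 0.1 s.
At the end, for the whole second after the job is handed in: The tray lies released and at rest on the steamer with the notch over the clip: its origin 125 to 130.5 mm above the steamer's (flush is 128, riding on the clip 132 or more), within 8 mm of the steamer's axis and level within 0.04 rad (z of tray in the frame of steamer between 0.125 and 0.1305 m and horizontal distance between tray and steamer below 0.008 m and angle between tray's own z axis and vertical below 0.04 rad and linear speed of tray below 0.02 m/s); the robot touches nothing.
It fails at once if the tray is forced on the steamer or its clip with more than 60 N (contact force between tray and steamer above 60 N).
It fails at once if a bystander (plate, bowl, colander or spatula) is moved more than 25 mm (distance of any of plate1, plate2, plate3, plate4, glass_bowl, colander, spatula from where it was at the start of the episode above 0.025 m).
It also fails if it takes over 64 s, if anything falls off the work surface, if the arm or the gripper's body presses on something with over 40 N, if the wrist force passes 120 N, or if a joint passes its speed limit or range.

## Working session

There is one attempt and no reset: what is moved stays moved. The work goes in short steps, Python scripts to look and compute and a tool call to move; the robot and the scene stay as the last step left them, time stands still between calls to the robot, and variables do not carry over. Pictures are saved under pics/ and viewed, on a budget of 10 in all, crops included, one or two more only if the job needs it, and the job is handed in when it is done.

Besides the shell and the picture viewer there is one more tool, called after "Request:" in YAML: its name, and indented under it one key for each argument. step_arm: Moves the arm, as the interface text tells. Its arguments: {"type":"object","properties":{"motion":{"type":"array"},"newtons":{"type":"number"}},"required":["motion"]}

```bash
mkdir -p pics; cat > h.py <<'E'
from workcell import *
import numpy as np, cv2
from scipy.spatial.transform import Rotation as R
def cloud(name):
    im,d=read_camera(name); c=get_calibration(name); K=np.array(c["K"]); T=np.array(c["world_from_camera"])
    v,u=np.mgrid[:480,:640]; p=np.stack([(u-K[0,2])/K[0,0]*d,(v-K[1,2])/K[1,1]*d,d],-1)
    return im,d,p@T[:3,:3].T+T[:3,3]
def w(name,p):
    T=np.array(get_calibration(name)["world_from_camera"]); return (T[:3,:3]@np.array(p)+T[:3,3]).round(4)
E
python3 - <<'E'
from h import *
for n in("scene","top"):
    im,d,P=cloud(n); cv2.imwrite(f"pics/{n}0.png",im); np.savez(f"{n}0.npz",im=im,d=d,P=P)
    for t in("tray","tray_grip","tray_notch","steamer","steamer_rim","rack"):
        print(n,t,[(w(n,r["xyz"]).tolist(),round(r["score"],2)) for r in spot_in(n,t)[:3]])
print(read_state())
E
```

```text
scene tray [([0.7305, 0.2766, 0.0871], 0.96), ([0.5241, 0.2346, 0.1234], 0.73), ([0.5506, -0.1649, 0.0813], 0.63)]
scene tray_grip [([0.7319, 0.2751, 0.0892], 0.94), ([0.5264, 0.2342, 0.1274], 0.89), ([0.4813, 0.0471, 0.0904], 0.68)]
scene tray_notch [([0.5236, 0.2334, 0.127], 0.92), ([0.7332, 0.2729, 0.0872], 0.7), ([0.4779, 0.0472, 0.089], 0.66)]
scene steamer [([0.5529, -0.164, 0.0833], 0.72), ([0.2974, -0.2402, 0.1047], 0.57), ([0.5401, 0.3448, 0.0164], 0.24)]
scene steamer_rim [([0.298, -0.2423, 0.1095], 0.8), ([0.5491, -0.1627, 0.0857], 0.64)]
scene rack [([0.5379, 0.3428, 0.0148], 0.77)]
top tray [([0.4994, 0.2346, 0.1101], 0.91), ([0.716, 0.2745, 0.0896], 0.85), ([0.4614, 0.0426, 0.0892], 0.63)]
top tray_grip [([0.7119, 0.2711, 0.0883], 0.81), ([0.5012, 0.2368, 0.1107], 0.78), ([0.4634, 0.0436, 0.0904], 0.72)]
top tray_notch [([0.4784, 0.445, 0.0938], 0.71), ([0.463, 0.043, 0.0881], 0.69), ([0.4997, 0.2339, 0.109], 0.59)]
top steamer [([0.5048, -0.1762, 0.0741], 0.8), ([0.2717, -0.2488, 0.0755], 0.6)]
top steamer_rim [([0.2726, -0.2508, 0.0773], 0.94), ([0.5075, -0.1764, 0.0769], 0.59)]
top rack [([0.4657, 0.3395, 0.0102], 0.7), ([0.4995, 0.2335, 0.1074], 0.58)]
{'time': 0.7, 'q': array([ 1.29509567e+00,  2.63859946e-01,  1.60394572e+00, -3.06330832e-05,
        1.27369578e+00, -3.69082306e-02]), 'joint_vel': array([-0.00079535, -0.00081741,  0.00023788, -0.00020456,  0.0003009 ,
       -0.0012669 ]), 'joint_torque': array([-9.01274016e-04, -5.14831960e+01, -3.67612302e+01, -1.01477256e-04,
        7.81089802e-04, -1.92894430e-05]), 'tool_pos': array([0.15968005, 0.65586423, 0.25333611]), 'tcp_rot': array([3.74184592e-01, 3.11918567e+00, 1.34369315e-04]), 'wrist_force': array([ 0.63922514, -0.22682584, -0.17875566]), 'torque': array([ 0.01463605,  0.00229858, -0.04339821]), 'width': 0.9997997332277037}
```

View pics/scene0.png

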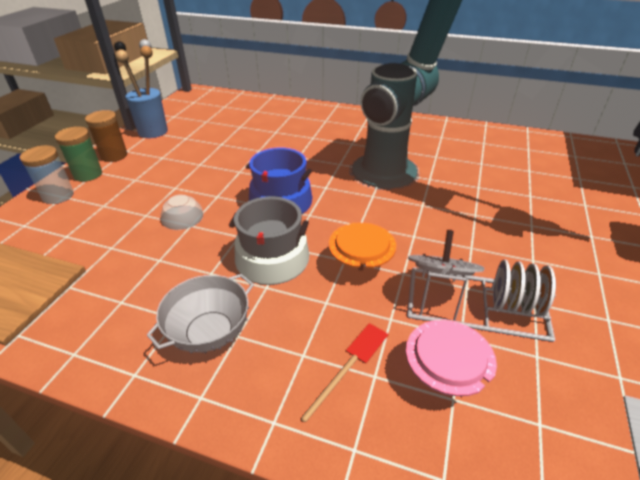

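View pics/top0.png

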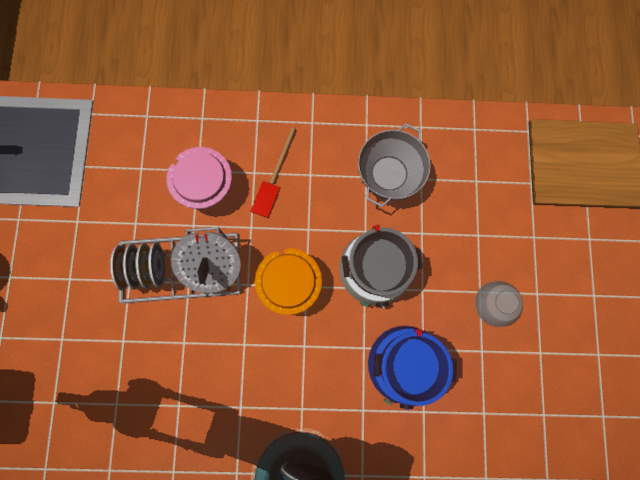

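```bash
cat > m.py <<'E'
from h import *
from scipy.optimize import least_squares
def circ(p,r):
    return least_squares(lambda c:np.hypot(p[:,0]-c[0],p[:,1]-c[1])-r,p[:,:2].mean(0),loss="soft_l1",f_scale=.002).x
E
python3 - <<'E'
from m import *
for n in("top","scene"):
    z=np.load(n+"0.npz");im,d,P=z["im"],z["d"],z["P"]; ok=d>0
    hsv=cv2.cvtColor(im,cv2.COLOR_BGR2HSV)
    near=ok&(np.hypot(P[...,0]-.51,P[...,1]+.175)<.13)
    red=((hsv[...,0]<8)|(hsv[...,0]>172))&(hsv[...,1]>170)
    rim=near&(abs(P[...,2]-.14)<.004)&~red
    c=least_squares(lambda c:np.clip(abs(np.hypot(*(P[rim][:,:2]-c).T)-.075)-.005,0,1),P[rim][:,:2].mean(0)).x
    clip=near&red&(P[...,2]>.135)&(P[...,2]<.16)
    q=P[clip]; print(n,"rim",rim.sum(),c,"z",np.median(P[rim][:,2]),"clip",clip.sum(),q.mean(0) if len(q) else 0)
    if len(q): a=q.mean(0)[:2]-c; print("  clip r, ang",np.hypot(*a),np.degrees(np.arctan2(a[1],a[0])))
    # dial: dark pixels on steamer base
    b=near&(P[...,2]>.01)&(P[...,2]<.065); 
    wh=b&(hsv[...,1]<60)&(hsv[...,2]>150); dk=b&(hsv[...,2]<60)&(np.hypot(*(np.moveaxis(P[...,:2]-c,-1,0)))>.092)
    if dk.sum(): a=P[dk].mean(0)[:2]-c; print("  dark",dk.sum(),a,np.degrees(np.arctan2(a[1],a[0])))
    # tray
    t=ok&(np.hypot(P[...,0]-.5,P[...,1]-.235)<.11)&(P[...,2]>.03)&(hsv[...,1]<90)
    black=ok&(np.hypot(P[...,0]-.49,P[...,1]-.235)<.1)&(P[...,2]>.1)&(hsv[...,2]<55)
    st=ok&red&(np.hypot(P[...,0]-.5,P[...,1]-.235)<.12)&(P[...,2]>.08)
    print("  black",black.sum(),P[black].min(0),P[black].max(0)); print("  stripes",st.sum(),P[st].mean(0) if st.sum() else 0)
    T=P[t]; 
    best=None
    rng=np.random.default_rng(0)
    for _ in range(500):
        s=T[rng.choice(len(T),3,0)]; nn=np.cross(s[1]-s[0],s[2]-s[0]); l=np.linalg.norm(nn)
        if l<1e-6: continue
        nn/=l; nn*=np.sign(nn[2]); k=abs((T-s[0])@nn)<.003
        if best is None or k.sum()>best.sum(): best=k
    Q=T[best]; m=Q.mean(0); nn=np.linalg.svd(Q-m)[2][2]; nn*=np.sign(nn[2])
    print("  tray plane",best.sum(),m,nn,"tilt",np.degrees(np.arccos(nn[2])),"yaw of -n",np.degrees(np.arctan2(-nn[1],-nn[0])))
    # rack wires z low: print extents
    rk=ok&(P[...,2]>.006)&(P[...,2]<.03)&(hsv[...,1]<80)&(P[...,0]>.38)&(P[...,0]<.6)&(P[...,1]>.12)&(P[...,1]<.5)
    if rk.sum()>10: (cc,sz,an)=cv2.minAreaRect(P[rk][:,:2].astype(np.float32)*1000); print("  rack",rk.sum(),cc,sz,an)
im=np.load("top0.npz")["im"]; cv2.imwrite("pics/crop1.png",np.hstack([cv2.resize(im[215:315,100:250],(480,320),interpolation=2),cv2.resize(im[215:315,320:440],(320,267),interpolation=2,).copy() if 0 else cv2.resize(im[215:322,330:437],(320,320),interpolation=2)]))
E
```

```text
top rim 822 [ 0.51187368 -0.17575634] z 0.14013965598575284 clip 31 [ 0.58829553 -0.15819275  0.14696078]
  clip r, ang 0.07841414349399524 12.943197788524254
  dark 34 [-0.09461934 -0.01291066] -172.2300626399766
  black 197 [0.44554317 0.2271206  0.10533949] [0.56828436 0.28045838 0.17178504]
  stripes 21 [0.55150758 0.24515236 0.14166283]
  tray plane 2719 [0.49915015 0.23786947 0.10417206] [-0.56863847 -0.06442289  0.82006096] tilt 34.90910349554602 yaw of -n 6.463664038589627
  rack 894 (498.76348876953125, 316.424560546875) (178.57339477539062, 334.5296325683594) 1.8024245500564575
scene rim 688 [ 0.51313035 -0.17606982] z 0.14076302160969212 clip 30 [ 0.59251142 -0.15812724  0.14345559]
  clip r, ang 0.0813836090563 12.736596136186225Traceback (most recent call last):
  File "<stdin>", line 20, in <module>
    return umr_minimum(a, axis, None, out, keepdims, initial, where)
ValueError: zero-size array to reduction operation minimum which has no identity
```

```bash
cat > plan.py <<'E'
from h import *
def frame(yaw,tilt):  # tool rotation for tray heading/tilt (deg)
    t=R.from_euler("ZY",[yaw,-tilt],degrees=True)  # tray frame
    return t, t*R.from_euler("Y",180,degrees=True)
def delta(p,r):
    s=read_state(); r0=R.from_rotvec(s["tcp_rot"])
    return (np.array(p)-s["tool_pos"]).round(4), (r*r0.inv()).as_rotvec(degrees=True).round(2)
E
python3 - <<'E'
from m import *; from plan import *
z=np.load("top0.npz");im,d,P=z["im"],z["d"],z["P"]; ok=d>0
hsv=cv2.cvtColor(im,cv2.COLOR_BGR2HSV)
n=np.array([-.5686,-.0644,.8201]); m=np.array([.49915,.23787,.10417])
y=np.array([-n[1]*-1,0,0]); t,_=frame(6.46,35); A=t.as_matrix(); print(A.round(3))
L=(P-m)@A   # local coords, z=0 at flange top
fl=ok&(abs(L[...,2])<.005)&(np.hypot(L[...,0],L[...,1])<.11)&(hsv[...,1]<100)
cs,_=cv2.findContours(fl.astype(np.uint8),cv2.RETR_EXTERNAL,cv2.CHAIN_APPROX_NONE); c=max(cs,key=len)[:,0]
B=L[c[:,1],c[:,0]]; 
s=least_squares(lambda q:np.hypot(B[:,0]-q[0],B[:,1]-q[1])-q[2],[0,0,.08],loss="soft_l1",f_scale=.002).x
print("circle",s,"flange centre",m+A@[s[0],s[1],0],"origin",m+A@[s[0],s[1],-.018])
g=ok&(L[...,2]>.02)&(L[...,2]<.085)&(np.hypot(L[...,0],L[...,1])<.05)
G=L[g]; print("grip",g.sum(),G.min(0),G.max(0)); k=G[G[:,2]>.06]; print("top",len(k),k.mean(0),k.min(0),k.max(0))
k=G[(G[:,2]>.03)&(G[:,2]<.06)]; print("mid",len(k),k.mean(0),k.min(0),k.max(0))
o=m+A@[s[0],s[1],-.018]; t,r=frame(6.46,35)
for h in(.159,.069): print(h,delta(o+A@[0,0,h],r),o+A@[0,0,h])
print([(w("scene",q["xyz"]),q["score"]) for q in spot_in("scene","rack")[:0]])
cv2.imwrite("pics/crop1.png",np.hstack([cv2.resize(im[215:315,100:250],(480,320),interpolation=2),cv2.resize(im[215:322,330:437],(320,320),interpolation=2)]))
E
```

```text
[[ 0.814 -0.113 -0.57 ]
 [ 0.092  0.994 -0.065]
 [ 0.574  0.     0.819]]
circle [-0.00243673  0.00033013  0.07892967] flange centre [0.49712947 0.23797346 0.10277235] origin [0.5073883  0.23913505 0.08802761]
grip 181 [-0.01736287 -0.00670232  0.02010967] [0.01739551 0.00640248 0.07426125]
top 95 [ 0.00057649 -0.00051904  0.06851856] [-0.01736287 -0.00581893  0.06106484] [0.01643156 0.00640248 0.07426125]
mid 66 [ 0.0059687  -0.00323256  0.04526203] [-0.01701354 -0.00603394  0.03001556] [0.01739551 0.00553634 0.0590302 ]
0.159 (array([ 0.2571, -0.427 , -0.0351]), array([ -2.22, -35.1 ,  19.51])) [0.4167687  0.22887433 0.21827278]
0.069 (array([ 0.3084, -0.4212, -0.1088]), array([ -2.22, -35.1 ,  19.51])) [0.46806281 0.23468229 0.1445491 ]
[]
```

View pics/crop1.png

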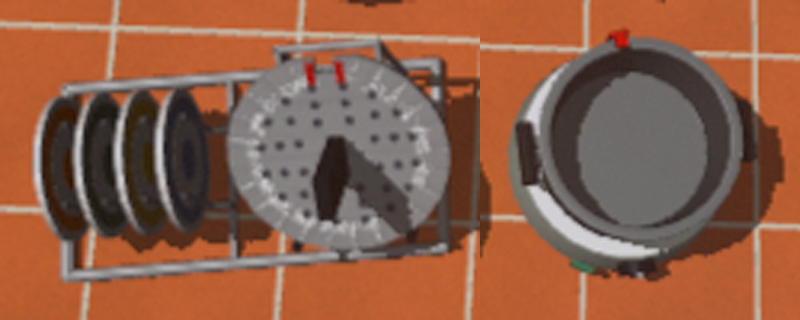

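Request:
step_arm:
  motion:
    - [[0.085, 0.03, -0.05, 0.01, 0, -4, 2], [0.085, 0.06, -0.1, 0.02, -0.5, -8, 4.5], [0.085, 0.09, -0.15, 0.03, -0.7, -12, 6.7], [0.085, 0.12, -0.2, 0.03, -1, -16, 9], [0.085, 0.15, -0.25, 0.03, -1.2, -20, 11], [0.085, 0.18, -0.3, 0.02, -1.5, -24, 13.5], [0.085, 0.21, -0.35, 0.01, -1.8, -28, 15.7], [0.085, 0.23, -0.385, 0, -2, -32, 18]]
  newtons: 40

```text
time: 1.75
tool_pos: [0.3903, 0.269, 0.2535]
tcp_rot: [-0.109, 2.579, 0.042]
wrist_force: [0.2, -0.2, -0.3]
width: 0.994
```

```bash
cat > s.py <<'E'
from plan import *
import sys
def st():
    s=read_state(); print(round(s["time"],2),s["tool_pos"].round(4),"q",s["q"].round(2),"F",s["wrist_force"].round(2),"T",s["torque"].round(2),"w",round(s["width"],3)); return s
E
python3 - <<'E'
from s import *
st(); t,r=frame(6.46,35); o=np.array([.5074,.2391,.088])
for h in(.159,.069): print(h,delta(o+t.apply([0,0,h]),r))
E
```

```text
1.75 [0.3903 0.269  0.2535] q [ 0.78 -0.4   2.32 -0.47  0.83 -0.62] F [ 0.21 -0.2  -0.26] T [-0.04  0.22 -0.01] w 0.994
0.159 (array([ 0.0265, -0.0402, -0.0353]), array([-0.16, -2.92,  1.49]))
0.069 (array([ 0.0777, -0.0344, -0.109 ]), array([-0.16, -2.92,  1.49]))
```

Request:
step_arm:
  motion:
    - [[0.085, 0.013, -0.02, -0.018, -0.1, -1.5, 0.8], [0.085, 0.0265, -0.0402, -0.0353, -0.16, -2.92, 1.49], [0.085, 0.0265, -0.0402, -0.0353, -0.16, -2.92, 1.49], [0.085, 0.0393, -0.0388, -0.0537, -0.16, -2.92, 1.49], [0.085, 0.052, -0.0373, -0.072, -0.16, -2.92, 1.49], [0.085, 0.065, -0.0358, -0.0907, -0.16, -2.92, 1.49], [0.085, 0.0777, -0.0344, -0.109, -0.16, -2.92, 1.49], [0.085, 0.0777, -0.0344, -0.109, -0.16, -2.92, 1.49]]

```text
time: 2.75
tool_pos: [0.4681, 0.2352, 0.144]
tcp_rot: [-0.143, 2.529, 0.044]
wrist_force: [-0.8, 0.0, -0.4]
width: 0.994
```

```bash
python3 - <<'E'
from s import *
st(); t,r=frame(6.46,35); o=np.array([.5074,.2391,.088])
print(delta(o+t.apply([0,0,.069]),r))
im,d,P=cloud("top");im2,_,_=cloud("scene")
cv2.imwrite("pics/g1.png",np.hstack([cv2.resize(im[190:330,130:300],(486,400),interpolation=2),cv2.resize(im2[180:340,380:500],(300,400),interpolation=2)]))
E
```

```text
2.75 [0.4681 0.2352 0.144 ] q [ 0.58 -0.19  2.41 -0.64  0.44 -0.59] F [-0.83  0.03 -0.44] T [-0.01  0.27 -0.03] w 0.994
(array([ 0.    , -0.0006,  0.0006]), array([ 0.06, -0.1 , -0.01]))
```

View pics/g1.png

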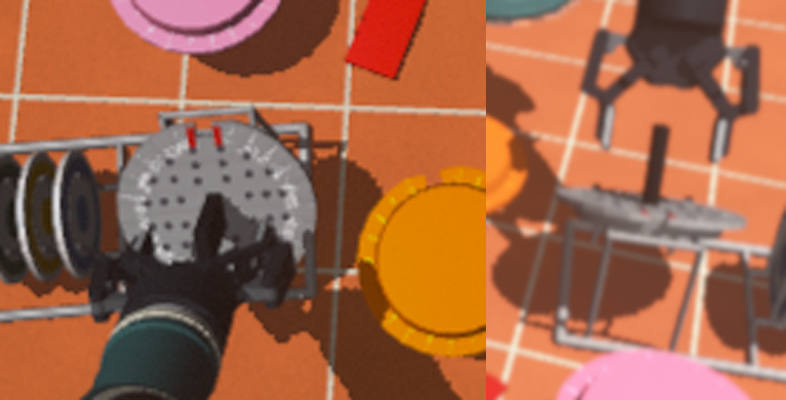

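The picture shows the black grip (about (212,225) in the crop) centred between the open fingers. Closing now.

Request:
step_arm:
  motion:
    - [[0, 0, 0, 0, 0, 0, 0], [0, 0, 0, 0, 0, 0, 0], [0, 0, 0, 0, 0, 0, 0], [0, 0, 0, 0, 0, 0, 0], [0, 0, 0, 0, 0, 0, 0], [0, 0, 0, 0, 0, 0, 0], [0, 0, 0, 0, 0, 0, 0], [0, 0, 0, 0, 0, 0, 0]]
  newtons: 70

```text
time: 3.85
tool_pos: [0.4683, 0.235, 0.1455]
tcp_rot: [-0.143, 2.527, 0.044]
wrist_force: [-0.9, -5.6, 4.3]
width: 0.135
```

Request:
step_arm:
  motion:
    - [[0, -0.0057, -0.0007, 0.0082, 0, 0, 0], [0, -0.0114, -0.0013, 0.0164, 0, 0, 0], [0, -0.0171, -0.002, 0.0246, 0, 0, 0], [0, -0.0228, -0.0026, 0.0328, 0, 0, 0], [0, -0.0228, -0.0026, 0.06, 0, 0, 0], [0, -0.0228, -0.0026, 0.09, 0, 0, 0], [0, -0.0228, -0.0026, 0.12, 0, 0, 0], [0, -0.0228, -0.0026, 0.12, 0, 0, 0]]

```text
time: 4.85
tool_pos: [0.4468, 0.2337, 0.2697]
tcp_rot: [-0.141, 2.521, 0.049]
wrist_force: [0.0, 0.3, -2.9]
width: 0.13
```

```bash
python3 - <<'E'
from s import *
st()
t,r=frame(12.85,0)
print(delta(np.array([.5125,-.176,.28]),r))
E
```

```text
4.85 [0.4468 0.2337 0.2697] q [ 0.61 -0.4   2.31 -0.43  0.72 -0.82] F [ 0.    0.29 -2.86] T [-0.05  0.62 -0.01] w 0.13
(array([ 0.0657, -0.4097,  0.0103]), array([-6.11, 34.86,  6.22]))
```

Request:
step_arm:
  motion:
    - [[0, 0.005, -0.015, 0.01, -0.6, 3.5, 0.6], [0, 0.012, -0.045, 0.02, -1.2, 7, 1.2], [0, 0.02, -0.085, 0.02, -1.8, 10.5, 1.9], [0, 0.028, -0.13, 0.02, -2.5, 14, 2.5], [0, 0.035, -0.175, 0.02, -3.1, 17.5, 3.1], [0, 0.042, -0.215, 0.02, -3.7, 21, 3.7], [0, 0.048, -0.255, 0.02, -4.3, 24.5, 4.3], [0, 0.053, -0.29, 0.02, -4.9, 28, 5]]

```text
time: 5.85
tool_pos: [0.499, -0.058, 0.2877]
tcp_rot: [-0.305, 3.009, 0.012]
wrist_force: [1.0, 0.2, -2.4]
width: 0.13
```

```bash
python3 - <<'E'
from s import *
st()
t,r=frame(12.85,0)
print(delta(np.array([.5125,-.176,.28]),r))
E
```

```text
5.85 [ 0.499  -0.058   0.2877] q [-0.19 -0.16  1.99  0.04  1.2  -1.98] F [ 0.99  0.21 -2.44] T [-0.03  0.09 -0.04] w 0.13
(array([ 0.0135, -0.118 , -0.0077]), array([-1.19,  6.61,  1.29]))
```

Request:
step_arm:
  motion:
    - [[0, 0.003, -0.03, 0, -0.3, 1.7, 0.3], [0, 0.006, -0.06, 0, -0.6, 3.4, 0.6], [0, 0.01, -0.085, -0.003, -0.9, 5, 1], [0, 0.012, -0.105, -0.005, -1.19, 6.61, 1.29], [0, 0.0135, -0.118, -0.0077, -1.19, 6.61, 1.29], [0, 0.0135, -0.118, -0.0077, -1.19, 6.61, 1.29], [0, 0.0135, -0.118, -0.0077, -1.19, 6.61, 1.29], [0, 0.0135, -0.118, -0.0077, -1.19, 6.61, 1.29]]

```text
time: 6.85
tool_pos: [0.5124, -0.1753, 0.2803]
tcp_rot: [-0.353, 3.121, -0.0]
wrist_force: [-0.1, 0.9, -2.8]
width: 0.128
```

```bash
cat > tray.py <<'E'
from m import *; from s import *
def look(tag):
    s=st(); o=s["tool_pos"]; z0=o[2]-.069
    t,r=frame(12.85,0); print("tool err",delta(o,r)[1])
    out=[]
    for n in("top","scene"):
        im,d,P=cloud(n); hsv=cv2.cvtColor(im,cv2.COLOR_BGR2HSV); ok=d>0
        red=((hsv[...,0]<8)|(hsv[...,0]>172))&(hsv[...,1]>150)
        rr=np.hypot(P[...,0]-o[0],P[...,1]-o[1])
        f=ok&(rr<.09)&(rr>.03)&(abs(P[...,2]-z0-.018)<.012)&(hsv[...,1]<100)&(hsv[...,2]>60)
        Q=P[f]; 
        for _ in range(4):
            m=Q.mean(0); nn=np.linalg.svd(Q-m)[2][2]; nn*=np.sign(nn[2]); Q=Q[abs((Q-m)@nn)<.003]
        cc=s["tool_pos"][:2]; print(n,len(Q),"n",nn.round(4),"flange-top z at TCP",round(m[2]-((cc-m[:2])@nn[:2])/nn[2],4))
        cs,_=cv2.findContours(f.astype(np.uint8),cv2.RETR_EXTERNAL,cv2.CHAIN_APPROX_NONE); c=max(cs,key=len)[:,0]; B=P[c[:,1],c[:,0]]
        B=B[np.hypot(*(B[:,:2]-cc).T)>.068]
        c=circ(B,.0795); print("  centre",c,"vs TCP",c-cc)
        k=ok&red&(rr<.1)&(rr>.05)&(P[...,2]>z0+.01)
        if k.sum(): a=P[k].mean(0)[:2]-c; print("  stripes",k.sum(),P[k].mean(0).round(4),"ang",np.degrees(np.arctan2(a[1],a[0])).round(2), "r",np.hypot(*a).round(4))
        u,v=(425-70,240-90) if 0 else (0,0)
        out.append(im)
    cv2.imwrite(f"pics/{tag}.png",np.hstack([cv2.resize(out[0][190:330,300:470],(437,360),interpolation=2),cv2.resize(out[1][130:290,190:350],(360,360),interpolation=2)]))
E
python3 -c "
from tray import *
look('p1')"
```

```text
6.85 [ 0.5124 -0.1753  0.2803] q [-0.38 -0.01  1.86  0.    1.29 -2.17] F [-0.07  0.85 -2.8 ] T [ 0.02 -0.01 -0.03] w 0.128
tool err [-0.    0.04 -0.05]
top 1788 n [-0.0012  0.0024  1.    ] flange-top z at TCP 0.2286
  centre [ 0.51185616 -0.17496347] vs TCP [-0.0005873   0.00037648]
  stripes 20 [ 0.575  -0.1497  0.2285] ang 21.84 r 0.068
scene 1781 n [0.0028 0.0044 1.    ] flange-top z at TCP 0.2297
  centre [ 0.51207096 -0.17467526] vs TCP [-0.00037249  0.00066469]
  stripes 6 [ 0.5796 -0.1594  0.2307] ang 12.76 r 0.0692
```

View pics/p1.png

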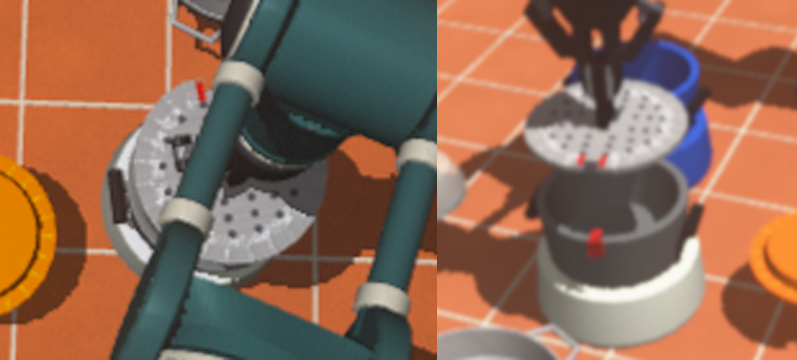

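Request:
step_arm:
  motion:
    - [[0, 0, -0.001, -0.015, 0, 0, 0], [0, 0, -0.001, -0.03, 0, 0, 0], [0, 0, -0.001, -0.045, 0, 0, 0], [0, 0, -0.001, -0.055, 0, 0, 0], [0, 0, -0.001, -0.062, 0, 0, 0], [0, 0, -0.001, -0.068, 0, 0, 0], [0, 0, -0.001, -0.072, 0, 0, 0], [0, 0, -0.001, -0.073, 0, 0, 0]]

```text
time: 7.95
tool_pos: [0.5125, -0.1765, 0.2073]
tcp_rot: [-0.353, 3.121, -0.0]
wrist_force: [-1.2, -0.1, -3.0]
width: 0.135
```

Request:
step_arm:
  motion:
    - [[0, 0, 0, -0.0005, 0, 0, 0], [0, 0, 0, -0.001, 0, 0, 0], [0, 0, 0, -0.0015, 0, 0, 0], [0, 0, 0, -0.002, 0, 0, 0], [0, 0, 0, -0.0025, 0, 0, 0], [0, 0, 0, -0.003, 0, 0, 0], [0, 0, 0, -0.0035, 0, 0, 0], [0, 0, 0, -0.0035, 0, 0, 0]]

```text
time: 8.95
tool_pos: [0.5125, -0.1765, 0.2038]
tcp_rot: [-0.353, 3.121, -0.0]
wrist_force: [-0.2, -0.7, -1.4]
width: 0.127
```

Request:
step_arm:
  motion:
    - [[0, 0, 0, -0.0005, 0, 0, 0], [0, 0, 0, -0.001, 0, 0, 0], [0, 0, 0, -0.0015, 0, 0, 0], [0, 0, 0, -0.002, 0, 0, 0], [0, 0, 0, -0.002, 0, 0, 0], [0, 0, 0, -0.002, 0, 0, 0], [0, 0, 0, -0.002, 0, 0, 0], [0, 0, 0, -0.002, 0, 0, 0]]

```text
time: 9.95
tool_pos: [0.5125, -0.1765, 0.2018]
tcp_rot: [-0.353, 3.121, -0.0]
wrist_force: [0.1, 0.7, -2.8]
width: 0.132
```

```bash
python3 -c "
from tray import *
look('p2')"
```

```text
9.95 [ 0.5125 -0.1765  0.2018] q [-0.38  0.05  1.95  0.    1.14 -2.17] F [ 0.14  0.7  -2.84] T [-0.06 -0.02  0.  ] w 0.132
tool err [ 0.01  0.04 -0.05]
top 1404 n [-0.0023  0.0035  1.    ] flange-top z at TCP 0.15
  centre [ 0.51168396 -0.17632221] vs TCP [-0.00082249  0.00016999]
  stripes 33 [ 0.5785 -0.1559  0.1613] ang 16.97 r 0.0699
scene 1680 n [0.0034 0.0052 1.    ] flange-top z at TCP 0.1511
  centre [ 0.51119077 -0.17676656] vs TCP [-0.00131569 -0.00027436]
  stripes 30 [ 0.5893 -0.1594  0.1478] ang 12.53 r 0.08
```

View pics/p2.png

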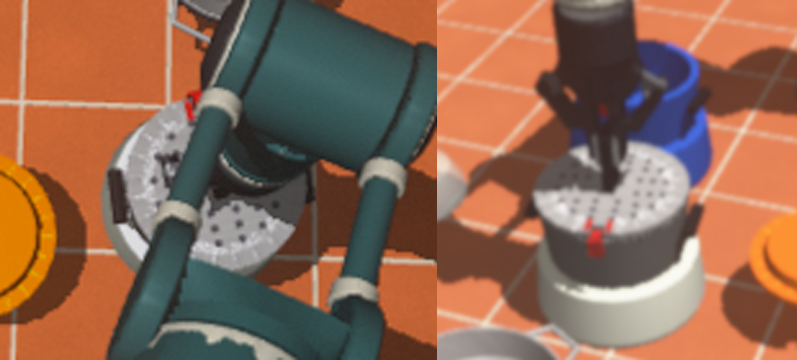

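The notch straddles the clip (scene crop at (596,240)) with no reaction force, and the flange underside is already below the clip's top. Lowering on.

Request:
step_arm:
  motion:
    - [[0, 0, 0, -0.0005, 0, 0, 0], [0, 0, 0, -0.001, 0, 0, 0], [0, 0, 0, -0.0015, 0, 0, 0], [0, 0, 0, -0.002, 0, 0, 0], [0, 0, 0, -0.0025, 0, 0, 0], [0, 0, 0, -0.003, 0, 0, 0], [0, 0, 0, -0.0035, 0, 0, 0], [0, 0, 0, -0.0035, 0, 0, 0]]

```text
time: 11.05
tool_pos: [0.5127, -0.1766, 0.199]
tcp_rot: [-0.353, 3.121, -0.001]
wrist_force: [-2.5, -0.4, 3.2]
width: 0.135
```

Request:
step_arm:
  motion:
    - [[0, 0, 0, -0.0003, 0, 0, 0], [0, 0, 0, -0.0006, 0, 0, 0], [0, 0, 0, -0.0009, 0, 0, 0], [0, 0, 0, -0.0012, 0, 0, 0], [0, 0, 0, -0.0015, 0, 0, 0], [0, 0, 0, -0.0015, 0, 0, 0], [0, 0, 0, -0.0015, 0, 0, 0], [0, 0, 0, -0.0015, 0, 0, 0]]

```text
time: 12.05
tool_pos: [0.5127, -0.1767, 0.1989]
tcp_rot: [-0.353, 3.12, -0.001]
wrist_force: [-4.8, 0.5, 9.0]
width: 0.135
```

```bash
python3 -c "
from tray import *
look('p3')"
```

```text
12.05 [ 0.5127 -0.1767  0.1989] q [-0.38  0.05  1.95  0.    1.14 -2.17] F [-4.78  0.48  8.95] T [0.57 0.92 0.07] w 0.135
tool err [ 0.03  0.08 -0.04]
top 1404 n [ 0.0024 -0.0012  1.    ] flange-top z at TCP 0.1471
  centre [ 0.51171642 -0.17614973] vs TCP [-0.00096801  0.00052948]
  stripes 37 [ 0.5764 -0.1574  0.169 ] ang 16.15 r 0.0674
scene 1660 n [0.0037 0.002  1.    ] flange-top z at TCP 0.1482
  centre [ 0.51147655 -0.17653953] vs TCP [-0.00120788  0.00013968]
  stripes 38 [ 0.59   -0.1589  0.1461] ang 12.69 r 0.0805
```

Request:
step_arm:
  motion:
    - [[0, 0, 0, 0, 0, 0, 0], [0, 0, 0, 0, 0, 0, 0], [0, 0, 0, 0, 0, 0, 0], [0, 0, 0, -0.0004, 0, 0, 0], [0, 0, 0, -0.0008, 0, 0, 0], [0, 0, 0, -0.0008, 0, 0, 0], [0, 0, 0, -0.0008, 0, 0, 0], [0, 0, 0, -0.0008, 0, 0, 0]]
  newtons: 20

```text
time: 13.15
tool_pos: [0.5127, -0.1767, 0.1989]
tcp_rot: [-0.353, 3.12, -0.001]
wrist_force: [-4.9, 1.0, 8.1]
width: 0.129
```

```bash
python3 -c "
from tray import *
look('p4')"
```

```text
13.15 [ 0.5127 -0.1767  0.1989] q [-0.38  0.05  1.95  0.    1.14 -2.17] F [-4.86  0.97  8.12] T [0.49 0.76 0.13] w 0.129
tool err [ 0.03  0.08 -0.04]
top 1410 n [-9.e-04 -1.e-04  1.e+00] flange-top z at TCP 0.1472
  centre [ 0.51133329 -0.176302  ] vs TCP [-0.00135778  0.00040083]
  stripes 33 [ 0.5825 -0.1538  0.1467] ang 17.57 r 0.0746
scene 1683 n [0.0039 0.0017 1.    ] flange-top z at TCP 0.1482
  centre [ 0.5115078  -0.17656179] vs TCP [-0.00118327  0.00014104]
  stripes 36 [ 0.5904 -0.1585  0.1465] ang 12.91 r 0.0809
```

View pics/p4.png

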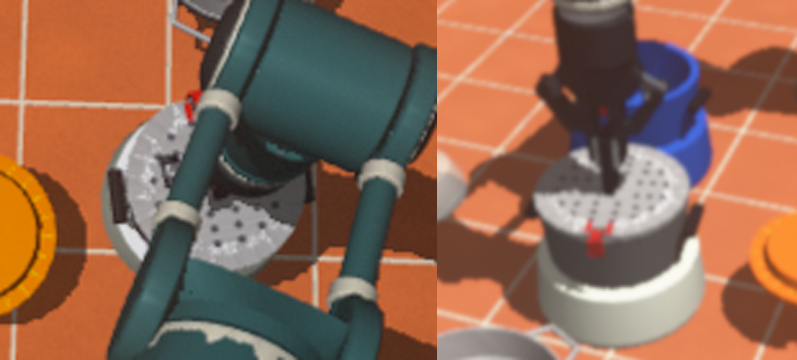

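Request:
step_arm:
  motion:
    - [[0, 0, 0, 0.001, 0, 0, 0], [0, -0.0005, 0, 0.001, 0, 0, 0], [0, -0.001, 0, 0.001, 0, 0, 0], [0, -0.001, 0, 0.0005, 0, 0, 0], [0, -0.001, 0, 0, 0, 0, 0], [0, -0.001, 0, -0.0005, 0, 0, 0], [0, -0.001, 0, -0.001, 0, 0, 0], [0, -0.001, 0, -0.001, 0, 0, 0]]
  newtons: 40

```text
time: 14.25
tool_pos: [0.5117, -0.1768, 0.1989]
tcp_rot: [-0.353, 3.12, -0.001]
wrist_force: [-2.9, -0.7, 5.5]
width: 0.128
```

```bash
python3 -c "
from tray import *
look('p5')"
```

```text
14.25 [ 0.5117 -0.1768  0.1989] q [-0.38  0.05  1.95 -0.    1.14 -2.17] F [-2.86 -0.72  5.46] T [0.42 0.6  0.07] w 0.128
tool err [ 0.04  0.09 -0.04]
top 1402 n [-0.0039  0.002   1.    ] flange-top z at TCP 0.1473
  centre [ 0.51088115 -0.17643173] vs TCP [-0.00080082  0.00037634]
  stripes 36 [ 0.5773 -0.1547  0.169 ] ang 18.1 r 0.0699
scene 1677 n [0.0046 0.0011 1.    ] flange-top z at TCP 0.1483
  centre [ 0.51097877 -0.17651395] vs TCP [-0.0007032   0.00029412]
  stripes 36 [ 0.5906 -0.1591  0.1463] ang 12.36 r 0.0816
```

Request:
step_arm:
  motion:
    - [[0, 0, 0, 0, 0.1, 0.1, 0], [0, 0, 0, 0, 0.2, 0.2, 0], [0, 0, 0, -0.0003, 0.3, 0.3, 0], [0, 0, 0, -0.0006, 0.4, 0.45, 0], [0, 0, 0, -0.0009, 0.4, 0.45, 0], [0, 0, 0, -0.0012, 0.4, 0.45, 0], [0, 0, 0, -0.0012, 0.4, 0.45, 0], [0, 0, 0, -0.0012, 0.4, 0.45, 0]]

```text
time: 15.35
tool_pos: [0.5119, -0.1768, 0.199]
tcp_rot: [0.352, -3.117, -0.01]
wrist_force: [-6.0, 2.1, 8.7]
width: 0.137
```

```bash
python3 -c "
from tray import *
look('p6')"
```

```text
15.35 [ 0.5119 -0.1768  0.199 ] q [-0.38  0.06  1.94  0.    1.15 -2.18] F [-6.    2.14  8.72] T [ 0.07  0.48 -0.03] w 0.137
tool err [-0.34 -0.32 -0.05]
top 1414 n [ 0.0029 -0.002   1.    ] flange-top z at TCP 0.1473
  centre [ 0.51069992 -0.17623346] vs TCP [-0.00118626  0.00060362]
  stripes 40 [ 0.5833 -0.1552  0.147 ] ang 16.15 r 0.0756
scene 1666 n [ 7.5e-03 -7.0e-04  1.0e+00] flange-top z at TCP 0.1484
  centre [ 0.51104157 -0.17658657] vs TCP [-0.00084461  0.00025051]
  stripes 34 [ 0.5904 -0.1586  0.1464] ang 12.77 r 0.0813
```

The moment now shows the load spread round the whole rim, so the tray is flush and still held. Releasing.

Request:
step_arm:
  motion:
    - [[0, 0, 0, 0, 0, 0, 0], [0, 0, 0, 0, 0, 0, 0], [0.02, 0, 0, 0, 0, 0, 0], [0.05, 0, 0, 0, 0, 0, 0], [0.05, 0, 0, 0, 0, 0, 0], [0.05, 0, 0, 0, 0, 0, 0], [0.05, 0, 0, 0, 0, 0, 0], [0.05, 0, 0, 0, 0, 0, 0]]
  newtons: 20

```text
time: 16.45
tool_pos: [0.5119, -0.1769, 0.199]
tcp_rot: [0.352, -3.117, -0.01]
wrist_force: [-0.8, 0.2, 0.2]
width: 0.584
```

Request:
step_arm:
  motion:
    - [[0.05, 0, 0, 0.01, 0, 0, 0], [0.05, 0, 0, 0.025, 0, 0, 0], [0.05, 0, 0, 0.05, 0, 0, 0], [0.05, 0, 0, 0.08, 0, 0, 0], [0.05, -0.02, 0.03, 0.11, 0, 0, 0], [0.05, -0.03, 0.08, 0.13, 0, 0, 0], [0.05, -0.03, 0.14, 0.14, 0, 0, 0], [0.05, -0.03, 0.18, 0.14, 0, 0, 0]]

```text
time: 17.45
tool_pos: [0.4824, 0.0051, 0.3424]
tcp_rot: [-0.354, 3.121, 0.01]
wrist_force: [0.4, -0.1, -0.7]
width: 0.583
```

```bash
cat > fin.py <<'E'
from m import *; from s import *
st(); o=np.array([.512,-.1762]); out=[]
for n in("top","scene"):
    im,d,P=cloud(n); hsv=cv2.cvtColor(im,cv2.COLOR_BGR2HSV); ok=d>0
    rr=np.hypot(P[...,0]-o[0],P[...,1]-o[1])
    f=ok&(rr<.09)&(rr>.03)&(abs(P[...,2]-.146)<.012)&(hsv[...,1]<100)&(hsv[...,2]>60)
    Q=P[f]
    for _ in range(4):
        m=Q.mean(0); nn=np.linalg.svd(Q-m)[2][2]; nn*=np.sign(nn[2]); Q=Q[abs((Q-m)@nn)<.003]
    cs,_=cv2.findContours(f.astype(np.uint8),cv2.RETR_EXTERNAL,cv2.CHAIN_APPROX_NONE); c=max(cs,key=len)[:,0]; B=P[c[:,1],c[:,0]]
    print(n,len(Q),"n",nn.round(4),"z",m[2].round(4),"centre",circ(B[np.hypot(*(B[:,:2]-o).T)>.068],.0795).round(4)); out.append(im)
cv2.imwrite("pics/fin.png",np.hstack([cv2.resize(out[0][190:330,300:470],(437,360),interpolation=2),cv2.resize(out[1][130:290,190:350],(360,360),interpolation=2)]))
E
python3 fin.py
```

```text
17.45 [0.4824 0.0051 0.3424] q [-0.05 -0.15  1.88  0.01  1.41 -1.84] F [ 0.39 -0.12 -0.66] T [-0.03 -0.01  0.01] w 0.583
top 2716 n [-1.9e-03 -7.0e-04  1.0e+00] z 0.1471 centre [ 0.5109 -0.1758]
scene 1673 n [0.0055 0.0021 1.    ] z 0.1482 centre [ 0.5111 -0.1763]
```

View pics/fin.png

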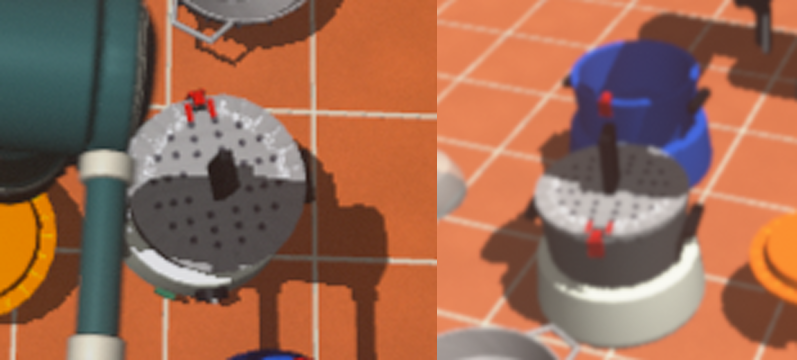

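The last picture shows the tray level on the tier, with the clip standing between the two red stripes (top crop at (200,100), scene crop at (598,235)). The arm is clear, so I'm handing it in.

```bash
python3 -c "
from h import *
print(finish_job())"
```

```text
the job is handed in; nothing more can be done
None
```

I took the tray out of the rack by its black grip, turned it level and lined its notch up with the clip, at about 12.8° in the world frame. I then lowered it onto the steamer in small steps, let go and handed the job in at about 17.5 s. The highest wrist reading I saw between moves was about 11 N.

- **Seating:** the tray first touched one side of the rim. A tilt of about 0.6° while still holding it spread the load round the rim. Its height did not change when I let go.
- **Final position:** both cameras show it level to within 0.006 rad, about 1 to 2 mm from the steamer's axis, with the clip standing in the notch. The gripper is clear of it.
- **Small disagreement:** the cameras put the flange top at 147.1 mm (top) and 148.2 mm (scene), where flush would be 146 mm. The scene reading puts the tray's origin about 0.3 mm inside the 130.5 mm limit. Both fall inside the 2 mm calibration error, and riding on the clip would read about 154 mm, so I took it as flush.
- **Not measured:** I did not check at the end whether the plates, bowl, colander and spatula had stayed put. I planned the arm's path clear of them and saw no contact.

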